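# Clear the returned-medicines pile into its trays

## Robot

A 6-joint arm with a two-finger parallel gripper is mounted at the origin on the work surface. World frame = base frame: x ahead of the robot, y to its left, z up, the work surface at z = 0. Lengths are in m, angles in rad, forces in N, time in s.
With the tool pointing down it reaches from about 0.25 to 0.775 m from the base axis. Payload 4 kg.
Tool frame: the origin (TCP) lies at the very end of the fingers, on their centre line; the grasp point (between the pads) lies behind it (grip_point_offset is the z of the grasp point in the tool frame, in m); z points along the fingers, x is the direction in which the jaws open and shut, and the axes are right-handed (so a half turn about z gives the same grasp; the last joint's range is limited). The gripper opens to 94 mm and grips with 3 to 60 N. Pads are 16 mm wide; open, the fingers measure 119 mm over their backs; the gripper's body (75 mm by 177 mm) begins 78 mm behind the grasp point.
Start: joints at [1.125, 0.087, 1.371, -0, 1.684, -0.103], TCP at [0.185, 0.518, 0.206] pointing down, gripper open.
Joint ranges: [-3.1, 3.1], [-0.76, 2.03], [0.27, 2.55], [-1.08, 4.22], [0.17, 2.65], [-2.57, 2.57]. Speed limits (rad/s): [2.79, 2.79, 3.14, 3.14, 3.14, 3.14].

## Interface

Orientations are given as a rotation vector (axis times angle).
In Python, from plant import * gives the robot as it stands.
- The arm moves only by the tool apply_moves, never from a script. Its argument "moves" is a list of rows, each a list of 3 entries, a list of its own where there are three numbers: the opening, from 0 (shut) to 1 (fully open), then the shift along the world's x, y, z each as a share of 0.1 m, from -1 to 1, then the turn about the world's z as a share of 0.08 rad, from -1 to 1. In form: [[jaw, [dx, dy, dz], roll], ...]. A call has 1 to 8 rows; each row shifts and turns the commanded pose from where the row before left it; what a row does not reach is not made up. A row lasts 1/12 s, in which the tool goes at most 41.7 mm and 7.16 degrees, less where a joint would pass 70% of its speed; a pose out of reach is approached as far as the arm can. A call with a number of a shift or a turn outside -1 to 1 is refused whole. A call with a gripper value outside its range is refused whole. The fingers move at their own pace and stop on an object; "newtons" is the grip in N (left out, the last holds). Time passes only in rows, so rows that do not move let the fingers close. It gives the time, the measured TCP pose, the force and the opening at its end, in the units of the state.
- get_state(): the state, without advancing time (a new reading comes with each control period).
- grab_frame(name): name is "scene" or "top" or "wrist"; returns (picture, depth): 420x560x3 uint8, blue, green, red; 420x560 float32, m along the optical axis (not along the pixel's ray), 0 where there is no reading.
- camera_info(name): a dict with "camera_matrix" (3x3 intrinsics, pixels), "origin" and "attitude" of the camera in the world. Camera axes: x right, y up, looking along -z (the intrinsics and any distortion apply to the point x, -y, -z); pixel columns grow to the right and rows downward; lengths in m; the calibration is good to about 2 mm. A picture is of the moment at which its call begins: read the wrist's pose just before it. camera_info takes no time and is no camera call; for the wrist camera it gives the pose at the moment of the call.
- close_job(): hands the job in, once; it reports no verdict.
The state is a dict: "time_s": time; "q": joint angles; "joint_velocities": joint speeds; "joint_torque": joint torques, N m; "tcp_pos": TCP position; "tool_rot": TCP orientation; "force": force on the tool from outside, world axes, zero at the start; "ft_torque": the same for the moment, N m; "finger_gap": opening from 0.0 (shut) to 1.0 (fully open).
Only numpy, scipy, OpenCV 4.12 (cv2) and the standard library are available. Lean on these libraries where they do the work, as an engineer would, in place of code of your own. Each camera call takes 0.05 s, during which the arm holds its last target.

## Task

Take the pile of returned medicine packs apart from the top down, one pack at a time, and set each one in the empty blue tray made for its outline: the jar in the round tray, then the small oblong carton in the small oblong tray, then the square carton in the empty square tray, and last the long carton in the long tray. Each must end up upright, flat on the floor of its tray, inside the lip all round and square with the tray; set the packs down gently without dropping or tipping any, and leave the white bottle undisturbed in its own tray.

Things in the scene. Friction and masses are not known exactly. Their poses are not given: they have to be found in the camera images.
- jar: The pile at the start, from the bottom: long carton, square carton, small carton, jar, each lying loose and a little askew on the one below; bare bench under it. The jar is on top: amber glass with a white cap, upright cylinder 32 mm in diameter, 45 mm high (cap the top 12 mm, 31 mm across), about 50 g. Origin: centre of its underside, z up along the axis.
- small_carton: small kraft-brown carton with a white end stripe, closed rigid box 34 (x) by 56 (y) by 28 mm high (z), about 40 g, second from the top of the pile. Origin: centre of its underside, z up, y along its length.
- square_carton: white carton with a grey stripe, closed rigid box 60 by 60 mm, 30 mm high, about 80 g, third from the top. Any quarter turn fits its tray. Origin: centre of its underside, z up, x and y along its sides.
- long_carton: long kraft-brown carton with a white end stripe, closed rigid box 56 (x) by 124 (y) by 34 mm high (z), about 150 g, at the bottom of the pile, on the bench. Origin: centre of its underside, z up, y along its length.
- tray_round: a shallow open tray of blue plastic, fixed to the bench, all blue trays being 8 mm high with a 2.5 mm floor and 3 mm walls; round, inside diameter 52 mm: for the jar. Origin: centre of its underside, z up.
- tray_small: a shallow open tray of blue plastic, fixed to the bench, all blue trays being 8 mm high with a 2.5 mm floor and 3 mm walls; small oblong, inside 54 (x) by 76 mm (y): for the small carton. Origin: centre of its underside, z up, y along its length.
- tray_square: a shallow open tray of blue plastic, fixed to the bench, all blue trays being 8 mm high with a 2.5 mm floor and 3 mm walls; square, inside 80 by 80 mm, empty at the start: for the square carton. Origin: centre of its underside, z up, x and y along its sides.
- tray_long: a shallow open tray of blue plastic, fixed to the bench, all blue trays being 8 mm high with a 2.5 mm floor and 3 mm walls; long, inside 76 (x) by 144 mm (y): for the long carton. Origin: centre of its underside, z up, y along its length.
- tray_full: a shallow open tray of blue plastic, fixed to the bench, all blue trays being 8 mm high with a 2.5 mm floor and 3 mm walls; square, inside 80 by 80 mm, already holding the white bottle: leave it. Origin: centre of its underside, z up.
- white_bottle: bystander: white plastic bottle with a grey cap, 40 mm in diameter, 66 mm high, standing loose in the other square tray. Origin: centre of its underside, z up along the axis.
Mind the look-alikes: they are no part of the job. What is shaped like the square_carton but orange or turquoise is not meant.

How it is judged:
By the outcome, as a careful person would: the job done as asked, in the order asked, and still so for the second after the job is handed in, with the robot touching nothing.
It also fails if it takes over 125 s, if anything falls off the work surface, if the arm or the gripper's body presses on something with over 40 N, if the wrist force passes 120 N, or if a joint passes its speed limit or range.

## Working session

There is one attempt and no reset: what is moved stays moved. The work goes in short steps, Python scripts to look and compute and a tool call to move; the robot and the scene stay as the last step left them, time stands still between calls to the robot, and variables do not carry over. Pictures are saved under pics/ and viewed, and the job is handed in when it is done.

Besides the shell and the picture viewer there is one more tool, called after "Emit:" as a command line: name --argument value ..., lists and objects as JSON in quotes. apply_moves: Moves the arm, as the interface text tells. Its arguments: {"type":"object","properties":{"moves":{"type":"array"},"newtons":{"type":"number"}},"required":["moves"]}

```bash
mkdir -p pics; ls
cat > h.py <<'E'
from plant import *
import numpy as np, cv2
def cam(n):
    c=camera_info(n);return c
def unproj(c,u,v,d):
    K=np.array(c["camera_matrix"]);x=(u-K[0,2])/K[0,0]*d;y=(v-K[1,2])/K[1,1]*d
    R=att(c);return np.array(c["origin"])+R@np.array([x,-y,-d])
def att(c):
    a=np.array(c["attitude"],float)
    if a.shape==(3,3): return a
    return cv2.Rodrigues(a)[0]
def cloud(c,dep):
    K=np.array(c["camera_matrix"]);h,w=dep.shape;u,v=np.meshgrid(np.arange(w),np.arange(h))
    p=np.stack([(u-K[0,2])/K[0,0]*dep,-(v-K[1,2])/K[1,1]*dep,-dep],-1)
    return p@att(c).T+np.array(c["origin"])
E
python3 - <<'E'
from h import *
print(get_state())
for n in("top","scene","wrist"):
    c=cam(n);print(n,c)
    im,d=grab_frame(n);cv2.imwrite(f"pics/{n}0.png",im);np.savez(f"{n}0.npz",im=im,d=d,o=c["origin"],a=c["attitude"],K=c["camera_matrix"])
E
```

```text
pics
{'time_s': 0.0, 'q': array([ 1.12493328e+00,  8.79585409e-02,  1.37222979e+00, -5.09674276e-05,
        1.68355710e+00, -1.03110456e-01]), 'joint_velocities': array([-0.0006997 , -0.00112652,  0.00107338, -0.00167803, -0.00100769,
        0.00049817]), 'joint_torque': array([-1.67972316e-04, -3.40163612e+01, -3.02439201e+01,  7.20298709e-02,
        3.25931946e-02, -1.57507898e-04]), 'tcp_pos': array([0.18464129, 0.51751805, 0.20431463]), 'tool_rot': array([ 2.56684872,  1.80941792, -0.00290981]), 'force': array([0.76182087, 0.32770164, 0.53526337]), 'ft_torque': array([0.06459201, 0.00478773, 0.0156515 ]), 'finger_gap': 0.9971819157596175}
top {'camera_matrix': array([[503.63660042,   0.        , 279.40047806],
       [  0.        , 503.63660042, 210.26285564],
       [  0.        ,   0.        ,   1.        ]]), 'origin': array([0.44034831, 0.01457844, 1.21018775]), 'attitude': array([ 0.05140785, -0.06289164, -1.59209237])}
scene {'camera_matrix': array([[382.11260976,   0.        , 281.380576  ],
       [  0.        , 382.11260976, 206.23087491],
       [  0.        ,   0.        ,   1.        ]]), 'origin': array([ 0.9828915 , -0.24822713,  0.68055979]), 'attitude': array([0.67634708, 0.4010646 , 1.03725542])}
wrist {'camera_matrix': array([[302.14248743,   0.        , 285.70712335],
       [  0.        , 302.14248743, 205.74286106],
       [  0.        ,   0.        ,   1.        ]]), 'origin': array([0.11602611, 0.54230989, 0.38378029]), 'attitude': array([-0.22278794, -0.15344461,  1.22069071])}
```

View pics/top0.png

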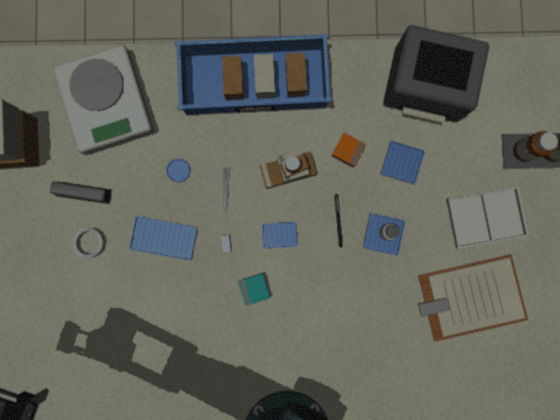

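View pics/scene0.png

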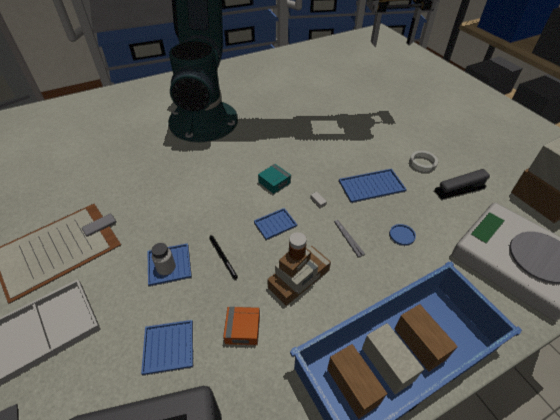

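View pics/wrist0.png

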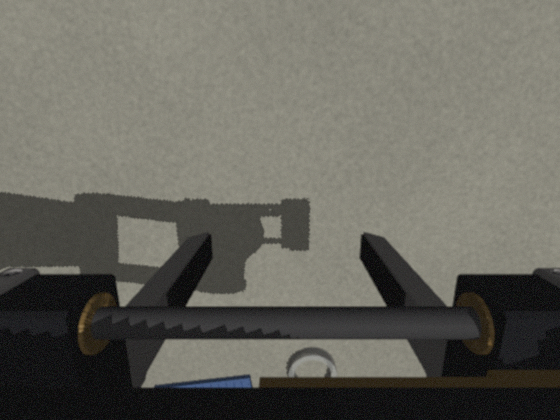

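The top picture shows the pile at about (289,168), the round tray at (178,170), the small tray at (280,235), the empty square tray at (403,162), the full tray with the white bottle at (385,233), and the long tray at (163,238).

Things that could be mistaken for the packs:
- orange square box (348,149)
- turquoise box (255,289)
- three cartons in the blue bin at (233,77), (264,75) and (296,75)
- amber bottle (545,145)
- white bottle (390,232), which could pass for the jar

By the description I choose the pile at (289,168). I'll check it in a close crop.

Run:
```python
from h import *
f=np.load("top0.npz");im=f["im"];d=f["d"]
cv2.imwrite("pics/pile0.png",cv2.resize(im[135:205,240:340],None,fx=8,fy=8,interpolation=cv2.INTER_CUBIC))
s=np.load("scene0.npz")["im"]
cv2.imwrite("pics/piles0.png",cv2.resize(s[220:310,250:350],None,fx=6,fy=6,interpolation=cv2.INTER_CUBIC))
c=dict(camera_matrix=f["K"],origin=f["o"],attitude=f["a"])
P=cloud(c,d)
for u,v in[(289,168),(292,163),(280,172),(310,165),(178,170),(280,235),(403,162),(163,238),(390,232),(280,205),(348,149)]:print((u,v),P[v,u].round(4))
# trays by blue
hsv=cv2.cvtColor(im,cv2.COLOR_BGR2HSV)
m=((hsv[...,0]>100)&(hsv[...,0]<125)&(hsv[...,1]>110)).astype(np.uint8)
n,l,st,ce=cv2.connectedComponentsWithStats(m)
for i in range(1,n):
    if st[i,4]>150:
        ys,xs=np.where(l==i);pp=[]
        for u,v in zip(xs,ys):
            # ray to z=0.006
            a=unproj(c,u,v,1.);o=f["o"];t=(0.005-o[2])/(a-o)[2];pp.append((o+t*(a-o))[:2])
        pp=np.array(pp,np.float32);r=cv2.minAreaRect(pp);print(st[i],r)
```

```text
(289, 168) [ 0.6085 -0.0167  0.1394]
(292, 163) [ 0.6193 -0.0234  0.1388]
(280, 172) [0.616  0.0016 0.0342]
(310, 165) [ 0.6307 -0.0693  0.0368]
(178, 170) [0.6311 0.2478 0.0007]
(280, 235) [0.4686 0.0047 0.0022]
(403, 162) [ 0.639  -0.2979  0.0011]
(163, 238) [0.4676 0.2846 0.0025]
(390, 232) [ 0.4682 -0.2438  0.0717]
(280, 205) [0.5408 0.0031 0.001 ]
(348, 149) [ 0.6679 -0.1608  0.0313]
[ 177   36  155   78 5902] ((0.8636468052864075, 0.0598473995923996), (0.17980046570301056, 0.36965835094451904), 1.787055253982544)
[ 382  142   41   41 1136] ((0.6383973956108093, -0.2950395941734314), (0.08241470903158188, 0.08271771669387817), 71.23260498046875)
[364 215  40  39 816] ((0.4656734764575958, -0.24324439465999603), (0.0821952298283577, 0.08196995407342911), 76.70508575439453)
```

View pics/pile0.png

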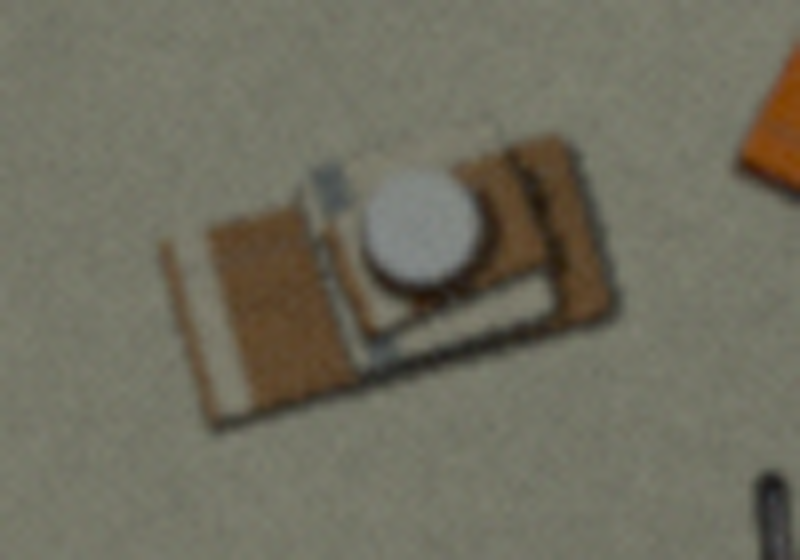

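View pics/piles0.png

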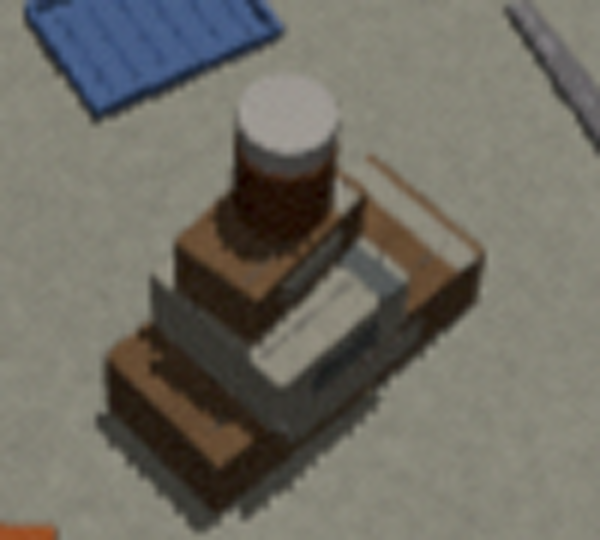

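The crop shows the jar's white cap at (422,228), the small carton's top corners around (328,228)–(550,268), the white square carton with its grey stripe beneath it, and the long carton at the bottom. That matches the described pile. Now I'll compute the poses.

```bash
cat >> h.py <<'E'
def ray(c,u,v,z):
    a=unproj(c,u,v,1.);o=np.array(c["origin"]);t=(z-o[2])/(a-o)[2];return (o+t*(a-o))[:2]
def blue(c,im,z=0.006,mn=150):
    hsv=cv2.cvtColor(im,cv2.COLOR_BGR2HSV)
    m=((hsv[...,0]>95)&(hsv[...,0]<130)&(hsv[...,1]>95)&(hsv[...,2]>35)).astype(np.uint8)
    n,l,st,ce=cv2.connectedComponentsWithStats(m)
    for i in range(1,n):
        if st[i,4]>mn:
            cn,_=cv2.findContours((l==i).astype(np.uint8),cv2.RETR_EXTERNAL,cv2.CHAIN_APPROX_NONE)
            k=max(cn,key=cv2.contourArea)[:,0]
            pp=np.array([ray(c,u,v,z) for u,v in k],np.float32)
            (a,b),(w,h),t=cv2.minAreaRect(pp);M=cv2.moments(pp[:,None]);print(st[i],"ctr %.4f %.4f size %.4f %.4f ang %.1f"%(a,b,w,h,t),"mom",round(M['m10']/M['m00'],4),round(M['m01']/M['m00'],4))
E
python3 - <<'E'
from h import *
f=np.load("top0.npz");c=dict(camera_matrix=f["K"],origin=f["o"],attitude=f["a"])
blue(c,f["im"])
g=lambda x,y,z:ray(c,240+(x+.5)/8-.5,135+(y+.5)/8-.5,z)
print("jar",g(422,228,.137))
for n,z,q in[("small",.092,[(328,228),(375,335),(550,268),(505,155)]),("long",.034,[(163,240),(212,428),(618,312),(570,135)])]:
    p=np.array([g(x,y,z) for x,y in q]);e=np.roll(p,-1,0)-p
    print(n,p.mean(0),np.linalg.norm(e,axis=1),np.degrees(np.arctan2(e[:,1],e[:,0])))
p=np.array([g(x,y,.064) for x,y in[(305,195),(362,370),(558,312),(510,145)]]);e=np.roll(p,-1,0)-p
print("sq",p.mean(0),np.linalg.norm(e,axis=1),np.degrees(np.arctan2(e[:,1],e[:,0])))
R=cv2.Rodrigues(get_state()["tool_rot"])[0];print(R.round(3))
E
```

```text
[ 175   35  157   79 7373] ctr 0.8631 0.0621 size 0.1809 0.3745 ang 1.7 mom 0.8653 0.0612
[ 382  141   42   42 1179] ctr 0.6386 -0.2950 size 0.0836 0.0838 ang 71.4 mom 0.6385 -0.2949
[167 160  23  22 393] ctr 0.6291 0.2469 size 0.0531 0.0510 ang 88.8 mom 0.6303 0.2471
[364 214  40  41 899] ctr 0.4659 -0.2428 size 0.0833 0.0828 ang 76.4 mom 0.4659 -0.2429
[ 130  217   66   40 1259] ctr 0.4683 0.2840 size 0.1454 0.0771 ang 78.6 mom 0.4773 0.2943
[263 223  34  25 750] ctr 0.4695 0.0062 size 0.0559 0.0787 ang 2.1 mom 0.4694 0.006
jar [ 0.61944463 -0.02416395]
small [ 0.62164229 -0.03057787] [0.03292938 0.05257342 0.03433427 0.05383158] [-157.76104544  -70.14777593   20.07289402  111.37783482]
long [ 0.62181054 -0.01838558] [0.05755993 0.12431064 0.0544806  0.12412811] [-166.64722855  -75.19276962   13.50263495  103.38774801]
sq [ 0.62362959 -0.02998848] [0.05319462 0.0587001  0.05029535 0.06075839] [-163.38713722  -74.64560433   14.41899358  102.62509473]
[[ 0.336  0.942 -0.001]
 [ 0.942 -0.336 -0.002]
 [-0.002 -0.    -1.   ]]
```

Emit:
apply_moves --moves '[[1, [0.217, -0.271, 0], -0.55], [1, [0.217, -0.271, 0], -0.55], [1, [0.217, -0.271, 0], -0.55], [1, [0.217, -0.271, 0], -0.55], [1, [0.217, -0.271, 0], -0.55], [1, [0.217, -0.271, 0], -0.55], [1, [0.217, -0.271, 0], -0.55], [1, [0.217, -0.271, 0], -0.55]]' --newtons 12

```text
time_s: 0.82
tcp_pos: [0.359, 0.2997, 0.2053]
tool_rot: [-2.846, -1.33, 0.0]
force: [0.6, 0.5, -0.4]
finger_gap: 0.998
```

```bash
python3 -c "
import plant;print([n for n in dir(plant) if n[0]!='_']);print(getattr(plant,'grip_point_offset',None))
from h import *
s=get_state();print(s['tcp_pos'],s['time_s'],s['q'])"
```

```text
['IKError', 'camera_info', 'close_job', 'get_state', 'grab_frame', 'grip_point_offset']
-0.0188
[0.35902725 0.29967836 0.20526861] 0.8167 [ 5.74179667e-01 -9.75104034e-02  1.55503702e+00  4.90642565e-05
  1.68419190e+00 -2.99880237e-01]
```

Emit:
apply_moves --moves '[[1, [0.217, -0.271, 0], -0.55], [1, [0.217, -0.271, 0], -0.55], [1, [0.217, -0.271, 0], -0.55], [1, [0.217, -0.271, 0], -0.55], [1, [0.217, -0.271, 0], -0.55], [1, [0.217, -0.271, 0], -0.55], [1, [0.217, -0.271, 0], -0.55], [1, [0.217, -0.271, 0], -0.55]]'

```text
time_s: 1.48
tcp_pos: [0.5327, 0.0828, 0.2051]
tool_rot: [-3.035, -0.81, 0.001]
force: [0.6, 0.5, -0.9]
finger_gap: 1.0
```

Emit:
apply_moves --moves '[[1, [0.217, -0.271, 0], -0.55], [1, [0.217, -0.271, 0], -0.55], [1, [0.217, -0.271, 0], -0.55], [1, [0.217, -0.271, 0], -0.55], [1, [0, 0, 0], 0], [1, [0, 0, 0], 0]]'

```text
time_s: 1.98
tcp_pos: [0.6191, -0.0254, 0.2038]
tool_rot: [-3.094, -0.54, 0.004]
force: [-0.1, -0.7, -0.6]
finger_gap: 1.0
```

```bash
cat > w.py <<'E'
from h import *
import sys
t=sys.argv[1];n=sys.argv[2]
s=get_state();c=cam(n);im,d=grab_frame(n)
cv2.imwrite(f"pics/{t}.png",im);np.savez(f"{t}.npz",im=im,d=d,o=c["origin"],a=c["attitude"],K=c["camera_matrix"])
R=cv2.Rodrigues(s["tool_rot"])[0];print(s["tcp_pos"].round(4),"jaw",np.degrees(np.arctan2(R[1,0],R[0,0])).round(2),"gap mm",s["finger_gap"]*94, "q6",s["q"][5],"t",s["time_s"],s["force"])
E
python3 w.py w1 wrist
```

```text
[ 0.6191 -0.0254  0.2038] jaw 19.8 gap mm 93.97444629416388 q6 -0.478278460561505 t 1.9833 [-0.12893523 -0.65544929 -0.64933191]
```

View pics/w1.png

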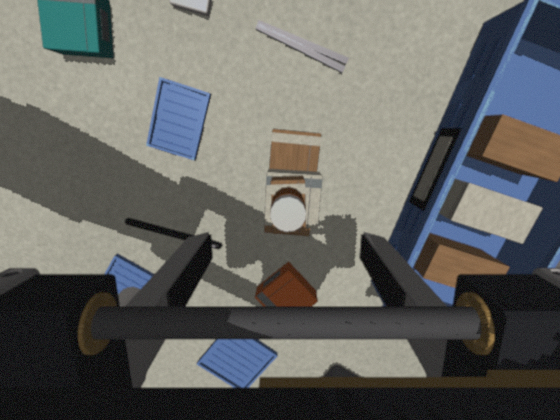

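The wrist view shows the jar cap at (288,212), above the cartons and centred between the fingers.

Run:
```python
from h import *
f=np.load("w1.npz");c=dict(camera_matrix=f["K"],origin=f["o"],attitude=f["a"])
print(ray(c,288,212,.137),unproj(c,288,212,f["d"][212,288]))
cv2.imwrite("pics/w1c.png",cv2.resize(f["im"][120:245,250:340],None,fx=5,fy=5,interpolation=cv2.INTER_CUBIC))
```

```text
[ 0.61925774 -0.02172493] [ 0.6193361  -0.02193228  0.13621156]
```

View pics/w1c.png

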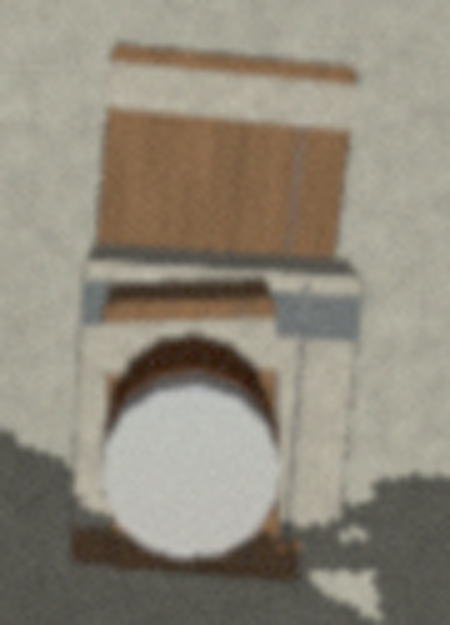

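Emit:
apply_moves --moves '[[1, [0, 0.022, -0.25], 0], [1, [0, 0, -0.25], 0], [1, [0, 0, -0.25], 0], [1, [0, 0, -0.17], 0], [0.7, [0, 0, -0.09], 0], [0.5, [0, 0, 0], 0], [0.42, [0, 0, 0], 0], [0.38, [0, 0, 0], 0]]' --newtons 12

```text
time_s: 2.7
tcp_pos: [0.6197, -0.0214, 0.1066]
tool_rot: [3.093, 0.545, 0.005]
force: [-0.2, 0.8, 0.8]
finger_gap: 0.753
```

Emit:
apply_moves --moves '[[0.36, [0, 0, 0], 0], [0.34, [0, 0, 0], 0], [0.32, [0, 0, 0], 0], [0.28, [0, 0, 0], 0], [0.2, [0, 0, 0], 0], [0.2, [0, 0, 0], 0]]'

```text
time_s: 3.2
tcp_pos: [0.6189, -0.0218, 0.1046]
tool_rot: [-3.094, -0.544, -0.0]
force: [0.5, -0.1, 0.4]
finger_gap: 0.335
```

```bash
python3 w.py s1 scene;python3 -c "
import cv2;a=cv2.imread('pics/s1.png');cv2.imwrite('pics/s1c.png',cv2.resize(a[170:310,220:380],None,fx=4,fy=4))"
```

```text
[ 0.6189 -0.0218  0.1046] jaw 19.93 gap mm 31.480669280667925 q6 -0.4747105851922216 t 3.2 [ 0.53846057 -0.07433053  0.40664703]
```

View pics/s1c.png

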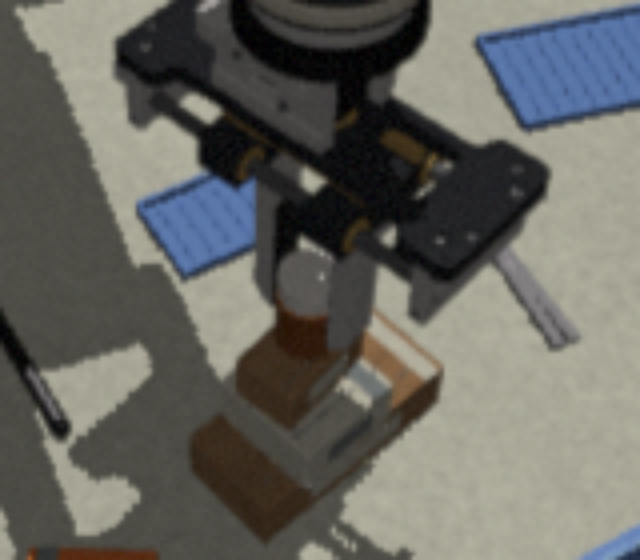

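Emit:
apply_moves --moves '[[0.2, [0, 0, 0.05], 0], [0.2, [0, 0, 0.15], 0], [0.2, [0, 0, 0.2], 0], [0.2, [0, 0, 0.2], 0], [0.2, [0.01, 0.15, 0], 0], [0.2, [0.02, 0.3, 0], 0], [0.2, [0.02, 0.35, 0], 0], [0.2, [0.02, 0.35, 0], 0]]'

```text
time_s: 3.92
tcp_pos: [0.6254, 0.095, 0.1635]
tool_rot: [-3.094, -0.542, 0.001]
force: [0.2, 0.2, -0.4]
finger_gap: 0.339
```

Emit:
apply_moves --moves '[[0.2, [0.01, 0.35, 0], 0], [0.2, [0.01, 0.35, 0], 0], [0.2, [0.01, 0.35, 0], 0], [0.2, [0.01, 0.3, 0], 0], [0.2, [0, 0.188, 0], 0], [0.2, [0, 0, 0], 0], [0.2, [0, 0, -0.2], 0], [0.2, [0, 0, -0.3], 0]]'

```text
time_s: 4.58
tcp_pos: [0.6317, 0.2486, 0.1176]
tool_rot: [-3.093, -0.546, -0.013]
force: [0.5, -0.1, 0.0]
finger_gap: 0.333
```

```bash
python3 w.py t2 top;python3 -c "
import cv2;a=cv2.imread('pics/t2.png');cv2.imwrite('pics/t2c.png',cv2.resize(a[120:220,130:330],None,fx=4,fy=4))"
```

```text
[0.6317 0.2486 0.1176] jaw 20.01 gap mm 31.33958639066715 q6 -0.05768276724079775 t 4.5833 [ 0.50165388 -0.07609056  0.00557184]
```

View pics/t2c.png

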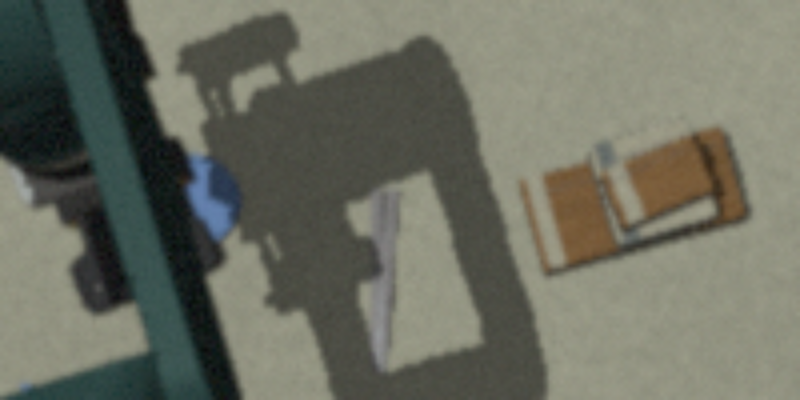

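The pile is undisturbed after the lift. The small carton is now fully visible at about (655,180) in the crop. Next I lower the jar.

Emit:
apply_moves --moves '[[0.2, [0, 0, -0.25], 0], [0.2, [0, 0, -0.25], 0], [0.2, [0, 0, -0.2], 0], [0.2, [0, 0, -0.15], 0], [0.2, [0, 0, -0.05], 0], [0.2, [0, 0, 0], 0]]'

```text
time_s: 5.13
tcp_pos: [0.6281, 0.2462, 0.022]
tool_rot: [3.094, 0.543, -0.008]
force: [0.0, 1.3, -0.7]
finger_gap: 0.334
```

```bash
python3 w.py s2 scene;python3 w.py w2 wrist;python3 -c "
import cv2;a=cv2.imread('pics/s2.png');cv2.imwrite('pics/s2c.png',cv2.resize(a[180:270,350:450],None,fx=6,fy=6))"
```

```text
[0.6281 0.2462 0.022 ] jaw 19.91 gap mm 31.426512154401713 q6 -0.05787636334965497 t 5.1333 [ 0.02734543  1.31753223 -0.73983975]
[0.6294 0.2466 0.024 ] jaw 19.91 gap mm 31.751918381858466 q6 -0.05786680979158215 t 5.1833 [ 0.17833302  0.06207107 -0.66906442]
```

View pics/s2c.png

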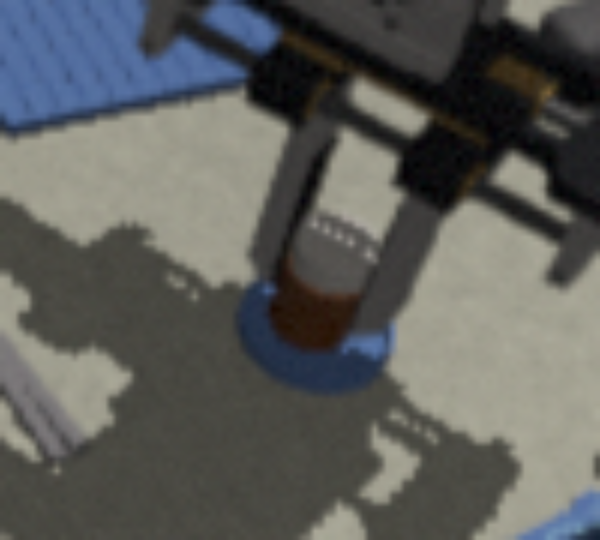

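View pics/w2.png

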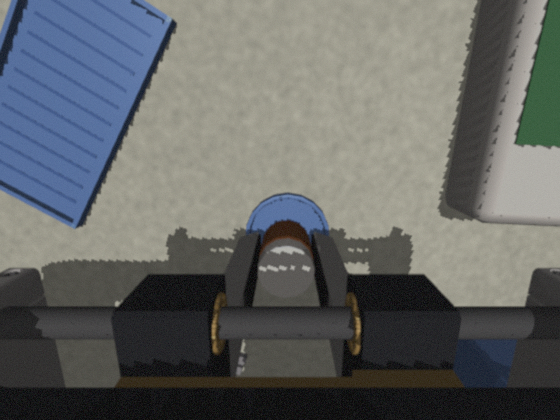

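The jar hangs inside the round tray's rim, and the wrist view shows it centred at about (287,240). I lower it the last millimetres.

Emit:
apply_moves --moves '[[0.2, [0, 0, -0.02], 0], [0.2, [0, 0, -0.015], 0], [0.2, [0, 0, -0.01], 0], [0.2, [0, 0, 0], 0], [0.2, [0, 0, 0], 0]]'

```text
time_s: 5.65
tcp_pos: [0.63, 0.2471, 0.0203]
tool_rot: [-3.094, -0.544, -0.001]
force: [-0.2, 0.2, -0.5]
finger_gap: 0.338
```

```bash
python3 w.py s3 scene;python3 -c "
import cv2;a=cv2.imread('pics/s3.png');cv2.imwrite('pics/s3c.png',cv2.resize(a[200:260,370:430],None,fx=9,fy=9,interpolation=2))"
```

```text
[0.63   0.2471 0.0203] jaw 19.94 gap mm 31.782106087298384 q6 -0.05802187256011646 t 5.65 [-0.16755596  0.23256052 -0.46975387]
```

View pics/s3c.png

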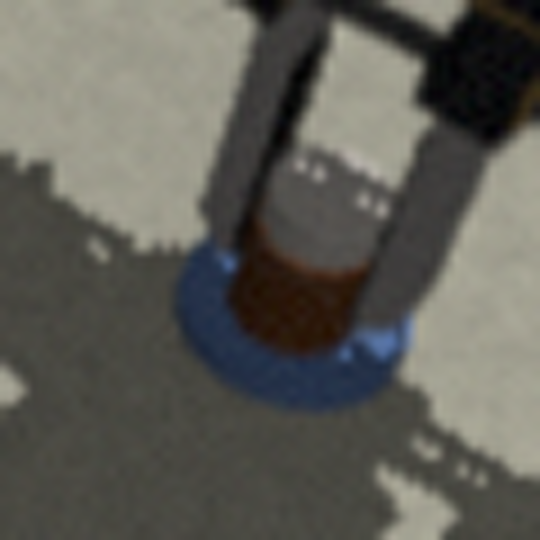

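Emit:
apply_moves --moves '[[0.2, [0, 0, -0.015], 0], [0.2, [0, 0, -0.01], 0], [0.2, [0, 0, 0], 0], [0.2, [0, 0, 0], 0]]'

```text
time_s: 6.03
tcp_pos: [0.6297, 0.247, 0.0173]
tool_rot: [3.094, 0.544, -0.001]
force: [-0.0, -0.4, -0.3]
finger_gap: 0.334
```

Emit:
apply_moves --moves '[[0.2, [0, 0, -0.01], 0], [0.2, [0, 0, 0], 0], [0.2, [0, 0, 0], 0]]'

```text
time_s: 6.28
tcp_pos: [0.6298, 0.247, 0.0164]
tool_rot: [3.094, 0.544, -0.0]
force: [-0.2, 0.2, -1.5]
finger_gap: 0.337
```

Emit:
apply_moves --moves '[[0.2, [0, 0, -0.01], 0], [0.2, [0, 0, 0], 0], [0.2, [0, 0, 0], 0]]'

```text
time_s: 6.53
tcp_pos: [0.6298, 0.247, 0.0154]
tool_rot: [-3.094, -0.544, 0.0]
force: [-0.3, -0.2, -0.9]
finger_gap: 0.335
```

Emit:
apply_moves --moves '[[0.2, [0, 0, -0.007], 0], [0.2, [0, 0, 0], 0], [0.2, [0, 0, 0], 0]]'

```text
time_s: 6.78
tcp_pos: [0.63, 0.2471, 0.0151]
tool_rot: [-3.094, -0.544, -0.001]
force: [0.6, -1.2, 0.7]
finger_gap: 0.335
```

Emit:
apply_moves --moves '[[0.2, [0, 0, -0.006], 0], [0.2, [0, 0, 0], 0], [0.2, [0, 0, 0], 0]]'

```text
time_s: 7.03
tcp_pos: [0.63, 0.2471, 0.015]
tool_rot: [-3.094, -0.544, -0.001]
force: [-1.3, -0.5, 4.6]
finger_gap: 0.334
```

Contact registered at the height expected (4.6 N at z 15.0 mm). I release gently and rise.

Emit:
apply_moves --moves '[[0.2, [0, 0, 0.005], 0], [0.35, [0, 0, 0], 0], [0.38, [0, 0, 0], 0], [0.42, [0, 0, 0], 0], [0.55, [0, 0, 0], 0], [0.6, [0, 0, 0], 0], [0.6, [0, 0, 0.1], 0], [0.6, [0, 0, 0.2], 0]]'

```text
time_s: 7.7
tcp_pos: [0.6276, 0.2463, 0.0417]
tool_rot: [3.093, 0.544, -0.011]
force: [-0.1, 1.2, -0.4]
finger_gap: 0.599
```

Emit:
apply_moves --moves '[[0.7, [0, 0, 0.3], 0], [0.8, [0, 0, 0.3], 0], [0.9, [0, -0.2, 0.3], 0], [1, [0, -0.35, 0.3], 0], [1, [0, -0.35, 0.2], 0], [1, [0, -0.35, 0], 0], [1, [0, -0.35, 0], 0], [1, [0, -0.35, 0], 0]]'

```text
time_s: 8.37
tcp_pos: [0.6301, 0.0539, 0.1839]
tool_rot: [3.093, 0.544, 0.005]
force: [0.1, 0.1, -0.7]
finger_gap: 0.997
```

```bash
python3 w.py t3 top;python3 w.py s4 scene; python3 -c "
import cv2,numpy as np;a=cv2.imread('pics/t3.png');b=cv2.imread('pics/s4.png')
cv2.imwrite('pics/t3c.png',np.hstack([cv2.resize(a[150:190,155:200],(450,400),interpolation=2),cv2.resize(b[205:250,370:430],(533,400),interpolation=2)])[:,:800])"
```

```text
[0.6301 0.0539 0.1839] jaw 19.96 gap mm 93.6947988382485 q6 -0.3526566178110052 t 8.3667 [ 0.10575358  0.08659389 -0.68693707]
[0.6301 0.0466 0.1834] jaw 19.56 gap mm 93.73684945081656 q6 -0.35455643085860605 t 8.4167 [ 0.53109748 -3.04434925 -0.35052826]
```

View pics/t3c.png

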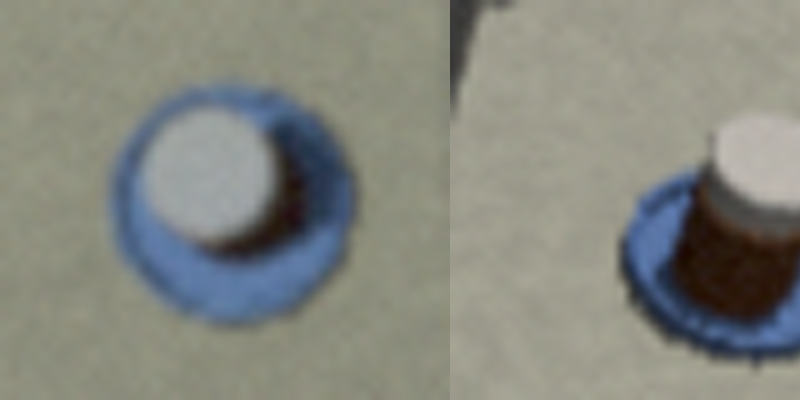

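The jar stands upright near the middle of the round tray: cap at (210,175) in the crop, with blue floor visible all round. Now the small carton.

Emit:
apply_moves --moves '[[1, [-0.02, -0.25, 0], 0], [1, [-0.03, -0.25, 0], 0], [1, [-0.03, -0.26, 0], 0], [1, [0, 0, 0], 0], [1, [0, 0, 0], 0], [1, [0, 0, 0], 0]]'

```text
time_s: 8.97
tcp_pos: [0.6221, -0.0196, 0.1823]
tool_rot: [-3.093, -0.545, -0.001]
force: [-0.3, 0.5, -1.1]
finger_gap: 1.005
```

```bash
python3 w.py w4 wrist; python3 -c "
import cv2;a=cv2.imread('pics/w4.png');cv2.imwrite('pics/w4c.png',cv2.resize(a[110:260,230:350],None,fx=4,fy=4,interpolation=2))"
```

```text
[ 0.6221 -0.0196  0.1823] jaw 19.97 gap mm 94.45519089280106 q6 -0.4715858839812723 t 8.9667 [-0.29761359  0.53092106 -1.05122977]
```

View pics/w4c.png

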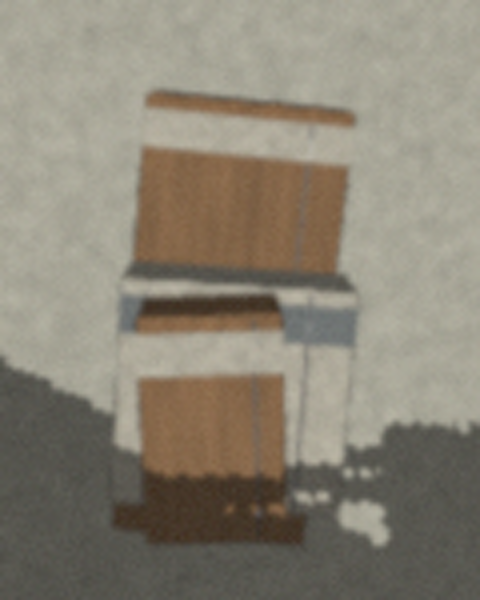

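```bash
cat > rect.py <<'E'
from h import *
def top(t,z,tol=.006,near=None,r=.09):
    f=np.load(t+".npz");c=dict(camera_matrix=f["K"],origin=f["o"],attitude=f["a"]);P=cloud(c,f["d"])
    m=(abs(P[...,2]-z)<tol)&(f["d"]>0)
    if near is not None: m&=np.hypot(P[...,0]-near[0],P[...,1]-near[1])<r
    m=m.astype(np.uint8);n,l,st,_=cv2.connectedComponentsWithStats(m)
    for i in np.argsort(-st[1:,4])[:2]+1:
        q=P[l==i];(a,b),(w,h),th=cv2.minAreaRect(q[:,:2].astype(np.float32))
        print(t,"n",st[i,4],"ctr %.4f %.4f size %.4f %.4f ang %.1f z %.4f"%(a,b,w,h,th,np.median(q[:,2])),"bbox",st[i,:4])
E
python3 - <<'E'
from rect import *
for z,in[(.092,),(.064,),(.034,)]:
    for t in("t3","w4","w1"): top(t,z,near=(.62,-.025))
f=np.load("w4.npz");c=dict(camera_matrix=f["K"],origin=f["o"],attitude=f["a"])
g=lambda x,y,z:ray(c,230+(x+.5)/4-.5,110+(y+.5)/4-.5,z)
p=np.array([g(x,y,.092) for x,y in[(135,330),(283,322),(290,540),(148,540)]]);e=np.roll(p,-1,0)-p
print(p.mean(0),np.linalg.norm(e,axis=1),np.degrees(np.arctan2(e[:,1],e[:,0])))
E
```

```text
t3 n 293 ctr 0.6241 -0.0322 size 0.0348 0.0498 ang 21.8 z 0.0927 bbox [288 154  21  23]
w4 n 2112 ctr 0.6219 -0.0287 size 0.0339 0.0562 ang 21.8 z 0.0920 bbox [263 187  39  59]
w1 n 436 ctr 0.6154 -0.0133 size 0.0335 0.0232 ang 20.7 z 0.0921 bbox [270 178  35  25]
w1 n 189 ctr 0.6299 -0.0480 size 0.0348 0.0153 ang 27.0 z 0.0918 bbox [272 217  34  17]
t3 n 93 ctr 0.6032 -0.0389 size 0.0108 0.0502 ang 20.1 z 0.0646 bbox [288 169  21  12]
t3 n 79 ctr 0.6534 -0.0314 size 0.0137 0.0363 ang 21.4 z 0.0651 bbox [288 150  15  10]
w4 n 1427 ctr 0.6263 -0.0269 size 0.0601 0.0600 ang 16.0 z 0.0641 bbox [258 178  62  61]
w1 n 1239 ctr 0.6263 -0.0269 size 0.0601 0.0601 ang 16.4 z 0.0640 bbox [264 171  58  57]
t3 n 162 ctr 0.6355 -0.0684 size 0.0559 0.0177 ang 14.4 z 0.0346 bbox [303 152  14  24]
t3 n 9 ctr 0.6028 -0.0522 size 0.0012 0.0201 ang 16.9 z 0.0371 bbox [299 176   9   3]
w4 n 2188 ctr 0.6114 0.0227 size 0.0574 0.0446 ang 16.0 z 0.0341 bbox [262 133  57  46]
w4 n 52 ctr 0.6132 -0.0778 size 0.0083 0.0086 ang 17.9 z 0.0340 bbox [258 235   8   8]
w1 n 1944 ctr 0.6118 0.0227 size 0.0573 0.0445 ang 16.0 z 0.0341 bbox [269 129  52  43]
w1 n 65 ctr 0.6500 -0.0679 size 0.0258 0.0095 ang 21.2 z 0.0340 bbox [288 228  22   8]
[ 0.6228171  -0.02944115] [0.03374982 0.05305648 0.03386568 0.05119232] [  23.0882884   -67.56496805 -160.0687801   112.33908983]
```

Depth in the wrist view gives the small carton as 33.9×56.2 mm at (0.6219, −0.0287), turned 21.8°. That agrees with its given size. I descend to grip it.

Emit:
apply_moves --moves '[[1, [0, -0.05, -0.1], 0.2], [1, [0, -0.041, -0.2], 0.2], [1, [0, 0, -0.25], 0], [0.8, [0, 0, -0.25], 0], [0.65, [0, 0, -0.18], 0], [0.55, [0, 0, -0.08], 0], [0.5, [0, 0, -0.04], 0], [0.5, [0, 0, 0], 0]]'

```text
time_s: 9.68
tcp_pos: [0.6215, -0.0292, 0.0709]
tool_rot: [-3.084, -0.595, 0.002]
force: [-0.3, 0.9, 0.1]
finger_gap: 0.684
```

```bash
python3 w.py s5 scene
```

```text
[ 0.6215 -0.0292  0.0709] jaw 21.83 gap mm 64.26060411400378 q6 -0.5191255902501751 t 9.6833 [-0.3354089   0.85726695  0.12954645]
```

Emit:
apply_moves --moves '[[0.45, [0, 0, 0], 0], [0.41, [0, 0, 0], 0], [0.39, [0, 0, 0], 0], [0.37, [0, 0, 0], 0], [0.35, [0, 0, 0], 0], [0.25, [0, 0, 0], 0], [0.25, [0, 0, 0], 0], [0.25, [0, 0, 0], 0]]' --newtons 12

```text
time_s: 10.4
tcp_pos: [0.6223, -0.0298, 0.0726]
tool_rot: [3.085, 0.593, 0.002]
force: [-0.2, 0.8, 3.8]
finger_gap: 0.361
```

Emit:
apply_moves --moves '[[0.25, [0, 0, 0.03], 0], [0.25, [0, 0, 0.1], 0], [0.25, [0, 0, 0.2], 0], [0.25, [0, 0, 0.2], 0], [0.25, [0, 0, 0], 0]]'

```text
time_s: 10.82
tcp_pos: [0.6244, -0.0301, 0.1301]
tool_rot: [3.082, 0.593, 0.013]
force: [0.4, -0.6, 0.7]
finger_gap: 0.359
```

```bash
python3 w.py s6 scene; python3 -c "
import cv2;a=cv2.imread('pics/s6.png');cv2.imwrite('pics/s6c.png',cv2.resize(a[170:310,230:370],None,fx=4,fy=4))"
```

```text
[ 0.6244 -0.0301  0.1301] jaw 21.77 gap mm 33.736961536693194 q6 -0.5188302874928155 t 10.8167 [ 0.36484099 -0.59103605  0.68914414]
```

View pics/s6c.png

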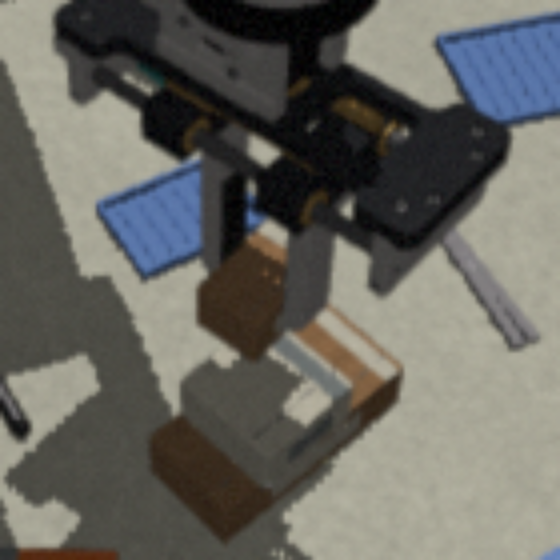

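The carton is held level and clear of the pile, at crop (245,300). I'll refine the tray pose from the earlier wrist frames.

Run:
```python
from h import *
for t in("w1","w4","w2"):
    f=np.load(t+".npz");c=dict(camera_matrix=f["K"],origin=f["o"],attitude=f["a"]);print(t);blue(c,f["im"],.008,800)
```

```text
w1
[  390     0   170   275 18365] ctr 0.8219 0.0768 size 0.2174 0.3345 ang 32.5 mom 0.8546 0.0848
[ 148   79   62   80 3426] ctr 0.4691 0.0071 size 0.0598 0.0801 ang 2.3 mom 0.4689 0.0072
[106 255  46  38 935] ctr 0.4547 -0.2192 size 0.0510 0.0540 ang 74.5 mom 0.4555 -0.2127
[ 198  338   78   51 2543] ctr 0.6377 -0.2938 size 0.0911 0.0864 ang 70.9 mom 0.6388 -0.2965
w4
[  393     0   167   275 17493] ctr 0.8141 0.0821 size 0.2026 0.3134 ang 32.7 mom 0.8466 0.0861
[ 135   80   66   85 3868] ctr 0.4690 0.0072 size 0.0600 0.0802 ang 2.4 mom 0.4689 0.0072
[ 189  339   83   50 2632] ctr 0.6376 -0.2934 size 0.0898 0.0867 ang 72.1 mom 0.6345 -0.2861
w2
[    0     0   175   228 27910] ctr 0.4681 0.2844 size 0.1488 0.0845 ang 78.3 mom 0.4741 0.2814
[ 246  195   82   44 2058] ctr 0.6247 0.2601 size 0.0554 0.0302 ang 19.9 mom 0.6247 0.2618
[ 453  340   64   48 2146] ctr 0.8070 0.2002 size 0.0442 0.0434 ang 20.0 mom 0.8075 0.2018
```

Emit:
apply_moves --moves '[[0.25, [-0.1, 0.02, 0], -0.53], [0.25, [-0.25, 0.06, 0], -0.53], [0.25, [-0.3, 0.07, 0], -0.53], [0.25, [-0.3, 0.07, 0], -0.53], [0.25, [-0.3, 0.07, 0], -0.53], [0.25, [-0.2, 0.05, 0], -0.53], [0.25, [-0.08, 0.02, 0], -0.53], [0.25, [0, 0, 0], -0.53]]'

```text
time_s: 11.53
tcp_pos: [0.4661, 0.007, 0.1234]
tool_rot: [-3.141, -0.062, 0.004]
force: [0.7, 0.3, 0.2]
finger_gap: 0.36
```

Emit:
apply_moves --moves '[[0.25, [0, 0, -0.1], 0], [0.25, [0, 0, -0.25], 0], [0.25, [0, 0, -0.25], 0], [0.25, [0, 0, -0.2], 0], [0.25, [0, 0, -0.1], 0], [0.25, [0, 0, 0], 0], [0.25, [0, 0, 0], 0], [0.25, [0, 0, 0], 0]]'

```text
time_s: 12.2
tcp_pos: [0.4698, 0.0062, 0.0357]
tool_rot: [3.141, 0.064, 0.003]
force: [-0.9, 0.1, -0.1]
finger_gap: 0.36
```

```bash
python3 w.py s7 scene;python3 w.py w7 wrist;  python3 -c "
import cv2,numpy as np;a=cv2.imread('pics/s7.png');b=cv2.imread('pics/w7.png');cv2.imwrite('pics/s7c.png',np.hstack([cv2.resize(a[190:250,240:310],(467,400)),cv2.resize(b[130:270,230:346],(331,400))]))"
```

```text
[0.4698 0.0062 0.0357] jaw 2.35 gap mm 33.88575545438661 q6 -0.14869666576272783 t 12.2 [-0.85382581  0.07936603 -0.11971281]
[0.4702 0.0061 0.0362] jaw 2.35 gap mm 33.950755062967815 q6 -0.1486326690382433 t 12.25 [ 0.24777144  0.25585822 -0.21378754]
```

View pics/s7c.png

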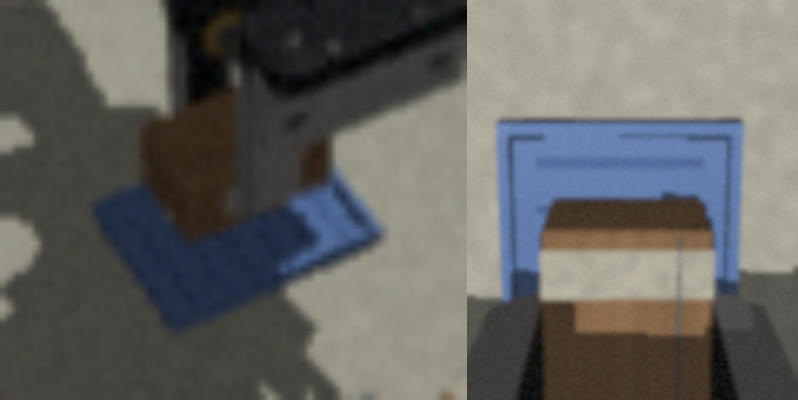

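The carton hangs square over the small tray, with margins on both sides in the wrist view. I lower the rest.

Emit:
apply_moves --moves '[[0.25, [-0.01, 0.008, -0.08], 0], [0.25, [0, 0, -0.08], 0], [0.25, [0, 0, -0.05], 0], [0.25, [0, 0, -0.025], 0], [0.25, [0, 0, 0], 0], [0.25, [0, 0, 0], 0], [0.25, [0, 0, 0], 0]]'

```text
time_s: 12.88
tcp_pos: [0.4677, 0.0071, 0.011]
tool_rot: [3.141, 0.064, -0.0]
force: [-0.5, 0.6, -0.5]
finger_gap: 0.36
```

Emit:
apply_moves --moves '[[0.25, [0, 0, -0.008], 0], [0.25, [0, 0, 0], 0], [0.25, [0, 0, 0], 0]]'

```text
time_s: 13.13
tcp_pos: [0.4679, 0.0071, 0.0109]
tool_rot: [3.141, 0.064, 0.0]
force: [-1.5, 0.6, 3.9]
finger_gap: 0.36
```

Contact at 3.9 N. I release and rise.

Emit:
apply_moves --moves '[[0.37, [0, 0, 0.004], 0], [0.4, [0, 0, 0], 0], [0.45, [0, 0, 0], 0], [0.55, [0, 0, 0], 0], [0.6, [0, 0, 0], 0], [0.6, [0, 0, 0.1], 0], [0.6, [0, 0, 0.25], 0], [0.7, [0, 0, 0.3], 0]]'

```text
time_s: 13.8
tcp_pos: [0.466, 0.0073, 0.0751]
tool_rot: [-3.14, -0.064, 0.008]
force: [-0.1, -0.2, 0.3]
finger_gap: 0.638
```

Emit:
apply_moves --moves '[[0.9, [0, 0, 0.35], 0], [1, [0.15, 0, 0.3], 0.3], [1, [0.3, -0.03, 0.2], 0.3], [1, [0.3, -0.05, 0.1], 0.4], [1, [0.3, -0.05, 0], 0.4], [1, [0.3, -0.05, 0], 0.4], [1, [0.2, -0.05, 0], 0.4], [1, [0.07, -0.04, 0], 0.4]]'

```text
time_s: 14.47
tcp_pos: [0.6323, -0.0204, 0.1708]
tool_rot: [3.117, 0.392, 0.001]
force: [-0.8, -0.6, -0.9]
finger_gap: 1.0
```

Emit:
apply_moves --moves '[[1, [0, 0, 0], 0.45], [1, [0, 0, 0], 0], [1, [0, 0, 0], 0]]'

```text
time_s: 14.72
tcp_pos: [0.6299, -0.0199, 0.1713]
tool_rot: [-3.11, -0.444, -0.0]
force: [-0.4, -1.0, -0.6]
finger_gap: 0.997
```

```bash
python3 w.py w8 wrist; python3 w.py s8 scene
python3 - <<'E'
from rect import *
top("w8",.064,near=(.62,-.025));top("w8",.034,near=(.62,-.025));top("w8",.0305,.004,near=(.469,.007))
E
```

```text
[ 0.6299 -0.0199  0.1713] jaw 16.27 gap mm 93.6763399614194 q6 -0.4054703527615966 t 14.7167 [-0.37624763 -1.04775125 -0.58503818]
[ 0.6298 -0.0198  0.1714] jaw 16.27 gap mm 93.64366215554179 q6 -0.4055150650165298 t 14.7667 [-0.37821764  0.61614648 -0.67317659]
w8 n 3625 ctr 0.6264 -0.0271 size 0.0602 0.0604 ang 16.1 z 0.0641 bbox [250 179  62  60]
w8 n 2335 ctr 0.6118 0.0223 size 0.0558 0.0447 ang 14.9 z 0.0341 bbox [254 132  55  45]
w8 n 335 ctr 0.6364 -0.0722 size 0.0549 0.0093 ang 16.0 z 0.0340 bbox [254 239  50   8]
w8 n 1915 ctr 0.4677 0.0081 size 0.0353 0.0558 ang 2.3 z 0.0307 bbox [123  96  41  62]
```

View pics/w8.png

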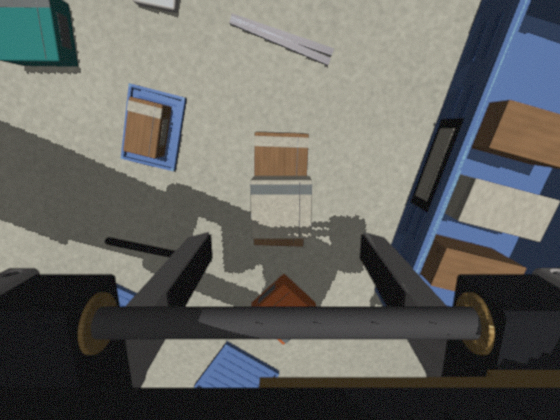

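The small carton sits flat in its tray: (0.4677, 0.0081), 2.3°, top at 30.7 mm. The square carton is at (281,205) in the wrist view and measures 60.2×60.4 mm at (0.6264, −0.0271), turned 16.1°. I go for it now.

Emit:
apply_moves --moves '[[1, [-0.035, -0.072, -0.15], 0], [1, [0, 0, -0.25], 0], [1, [0, 0, -0.3], 0], [1, [0, 0, -0.3], 0], [0.9, [0, 0, -0.18], 0], [0.85, [0, 0, -0.08], 0], [0.8, [0, 0, 0], 0], [0.8, [0, 0, 0], 0]]'

```text
time_s: 15.48
tcp_pos: [0.6267, -0.0271, 0.0459]
tool_rot: [3.11, 0.446, 0.002]
force: [0.2, -0.3, 0.6]
finger_gap: 0.804
```

```bash
python3 w.py s9 scene
```

```text
[ 0.6267 -0.0271  0.0459] jaw 16.31 gap mm 75.60309045284336 q6 -0.418274085807219 t 15.4833 [ 0.23748398 -0.31057789  0.55841479]
```

Emit:
apply_moves --moves '[[0.76, [0, 0, -0.035], 0], [0.72, [0, 0, 0], 0], [0.69, [0, 0, 0], 0], [0.67, [0, 0, 0], 0], [0.65, [0, 0, 0], 0], [0.62, [0, 0, 0], 0], [0.5, [0, 0, 0], 0], [0.5, [0, 0, 0], 0]]' --newtons 15

```text
time_s: 16.2
tcp_pos: [0.6266, -0.0271, 0.0418]
tool_rot: [3.11, 0.446, 0.001]
force: [-0.4, 0.3, 1.4]
finger_gap: 0.635
```

Emit:
apply_moves --moves '[[0.5, [0, 0, 0], 0], [0.5, [0, 0, 0.03], 0], [0.5, [0, 0, 0.1], 0], [0.5, [0, 0, 0.2], 0], [0.5, [0, 0, 0.25], 0], [0.5, [0, 0, 0.2], 0], [0.5, [0, 0, 0], 0], [0.5, [0, 0, 0], 0]]'

```text
time_s: 16.87
tcp_pos: [0.6273, -0.0273, 0.1213]
tool_rot: [3.109, 0.446, 0.006]
force: [-1.1, 0.6, -0.3]
finger_gap: 0.643
```

```bash
python3 w.py s10 scene; python3 -c "
import cv2;a=cv2.imread('pics/s10.png');cv2.imwrite('pics/s10c.png',cv2.resize(a[170:310,230:370],None,fx=4,fy=4))"
python3 - <<'E'
from h import *
for t in("w1","w4","w8"):
    f=np.load(t+".npz");c=dict(camera_matrix=f["K"],origin=f["o"],attitude=f["a"]);print(t);blue(c,f["im"][:],.008,2000)
E
```

```text
[ 0.6273 -0.0273  0.1213] jaw 16.32 gap mm 60.480063075061096 q6 -0.4184416408010216 t 16.8667 [-1.06478302  0.56277402 -0.31926773]
w1
[  390     0   170   275 18365] ctr 0.8219 0.0768 size 0.2174 0.3345 ang 32.5 mom 0.8546 0.0848
[ 148   79   62   80 3426] ctr 0.4691 0.0071 size 0.0598 0.0801 ang 2.3 mom 0.4689 0.0072
[ 198  338   78   51 2543] ctr 0.6377 -0.2938 size 0.0911 0.0864 ang 70.9 mom 0.6388 -0.2965
w4
[  393     0   167   275 17493] ctr 0.8141 0.0821 size 0.2026 0.3134 ang 32.7 mom 0.8466 0.0861
[ 135   80   66   85 3868] ctr 0.4690 0.0072 size 0.0600 0.0802 ang 2.4 mom 0.4689 0.0072
[ 189  339   83   50 2632] ctr 0.6376 -0.2934 size 0.0898 0.0867 ang 72.1 mom 0.6345 -0.2861
w8
[  393     0   167   275 18436] ctr 0.8189 0.0723 size 0.1961 0.3160 ang 29.1 mom 0.8362 0.0932
[ 195  343   83   46 2182] ctr 0.6372 -0.2926 size 0.0890 0.0850 ang 71.6 mom 0.6315 -0.2795
```

View pics/s10c.png

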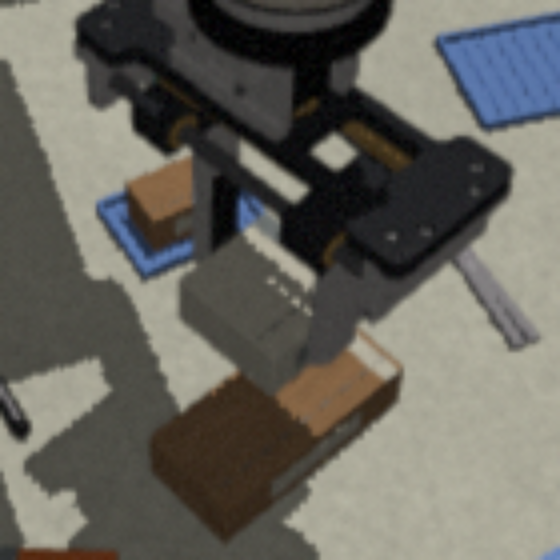

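The square carton is held level. Next I carry it to the empty square tray at (0.6382, −0.2945), turning it to −18.6°.

Emit:
apply_moves --moves '[[0.5, [0.01, -0.1, 0], -0.64], [0.5, [0.01, -0.2, 0], -0.64], [0.5, [0.01, -0.27, 0], -0.64], [0.5, [0.01, -0.27, 0], -0.64], [0.5, [0.01, -0.27, 0], -0.64], [0.5, [0.01, -0.27, 0], -0.64], [0.5, [0.01, -0.27, 0], -0.64], [0.5, [0.01, -0.27, 0], -0.64]]'

```text
time_s: 17.58
tcp_pos: [0.633, -0.2198, 0.1163]
tool_rot: [-3.134, 0.2, 0.007]
force: [0.0, -0.2, -0.4]
finger_gap: 0.636
```

Emit:
apply_moves --moves '[[0.5, [0.01, -0.27, 0], -0.64], [0.5, [0.01, -0.25, 0], -0.64], [0.5, [0.01, -0.18, 0], -0.64], [0.5, [0, -0.055, 0], -0.57], [0.5, [0, 0, 0], 0], [0.5, [0, 0, 0], 0], [0.5, [0, 0, 0], 0]]'

```text
time_s: 18.17
tcp_pos: [0.6368, -0.2935, 0.1178]
tool_rot: [-3.1, 0.504, 0.004]
force: [0.8, 0.0, -1.0]
finger_gap: 0.637
```

```bash
python3 w.py s11 scene;python3 w.py w11 wrist;  python3 - <<'E'
from h import *
f=np.load("w11.npz");c=dict(camera_matrix=f["K"],origin=f["o"],attitude=f["a"]);blue(c,f["im"][:],.008,800)
E
```

```text
[ 0.6368 -0.2935  0.1178] jaw -18.47 gap mm 59.92302758567023 q6 -0.19042966202875244 t 18.1667 [ 0.81824163  0.00808461 -1.04133061]
[ 0.6371 -0.2934  0.1184] jaw -18.46 gap mm 59.74309479295263 q6 -0.19036640754314307 t 18.2167 [ 0.2287218   0.04523663 -0.17333477]
[ 244  161   88   37 3115] ctr 0.6457 -0.2711 size 0.0352 0.0839 ang 71.5 mom 0.6458 -0.2713
[  54  164  105   87 4332] ctr 0.4664 -0.2431 size 0.0847 0.0878 ang 76.5 mom 0.476 -0.2354
```

View pics/w11.png

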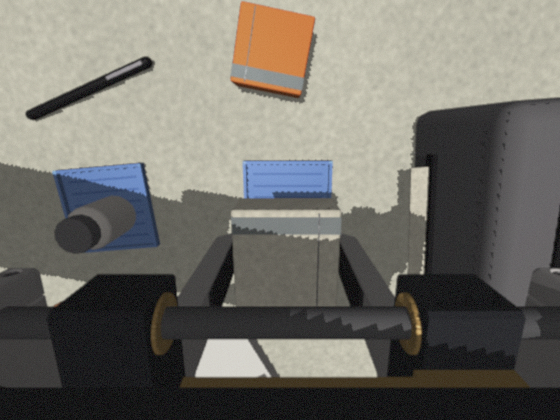

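Run:
```python
from h import *
f=np.load("top0.npz");c=dict(camera_matrix=f["K"],origin=f["o"],attitude=f["a"]);P=cloud(c,f["d"]).reshape(-1,3)
for lo,hi in[(-.44,-.40),(-.40,-.36),(-.36,-.32),(-.32,-.28),(-.28,-.24)]:
    m=(P[:,1]>lo)&(P[:,1]<hi)&(P[:,2]>.02)&(P[:,0]>.68)&(P[:,0]<.82);q=P[m]
    if len(q):
        print(lo,"min x",q[:,0].min().round(3),"zmax at min",q[q[:,0]<q[:,0].min()+.02][:,2].max().round(3),"max z",q[:,2].max().round(3))
        q=q[q[:,2]>.08]; print("   tall min x", q[:,0].min().round(3) if len(q) else None)
```

```text
-0.44 min x 0.731 zmax at min 0.135 max z 0.141
   tall min x 0.731
-0.4 min x 0.723 zmax at min 0.132 max z 0.139
   tall min x 0.736
-0.36 min x 0.731 zmax at min 0.125 max z 0.14
   tall min x 0.747
-0.32 min x 0.742 zmax at min 0.127 max z 0.138
   tall min x 0.757
-0.28 min x 0.767 zmax at min 0.136 max z 0.136
   tall min x 0.768
```

Clearance to the black device is about 20 mm, which is enough. The tray angle reads 71.5° against a jaw angle of −18.5°, so the carton is square to it. I lower it now.

Emit:
apply_moves --moves '[[0.5, [0.01, -0.013, -0.1], 0], [0.5, [0, 0, -0.2], 0], [0.5, [0, 0, -0.25], 0], [0.5, [0, 0, -0.2], 0], [0.5, [0, 0, -0.1], 0], [0.5, [0, 0, 0], 0], [0.5, [0, 0, 0], 0], [0.5, [0, 0, 0], 0]]'

```text
time_s: 18.93
tcp_pos: [0.6394, -0.2963, 0.0362]
tool_rot: [3.1, -0.506, 0.004]
force: [-0.8, 0.2, -0.4]
finger_gap: 0.637
```

```bash
python3 w.py s12 scene;python3 w.py w12 wrist;  python3 -c "
import cv2,numpy as np;a=cv2.imread('pics/s12.png');b=cv2.imread('pics/w12.png');cv2.imwrite('pics/s12c.png',np.hstack([cv2.resize(a[290:400,110:230],(436,400)),cv2.resize(b[120:290,210:365],(364,400))]))"
```

```text
[ 0.6394 -0.2963  0.0362] jaw -18.55 gap mm 59.85316858479792 q6 -0.19064671078743387 t 18.9333 [-0.84408369  0.24729742 -0.40196105]
[ 0.6397 -0.2965  0.0367] jaw -18.55 gap mm 59.8340698113203 q6 -0.1906243559978047 t 18.9833 [-0.35186649  0.23704422 -0.36819997]
```

View pics/s12c.png

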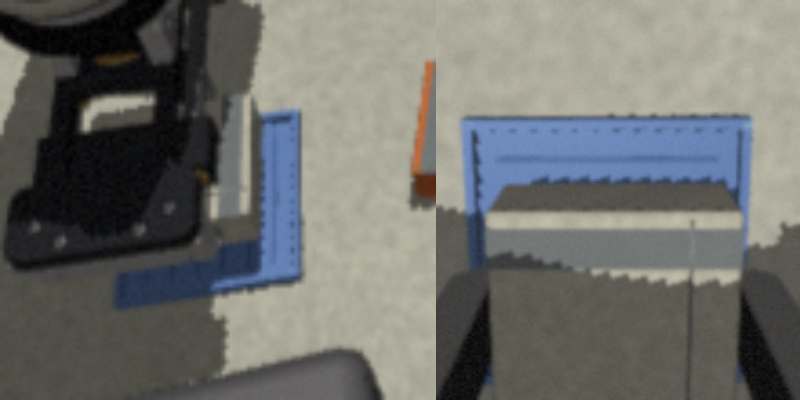

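The carton is square with the tray but about 2 mm to the right of centre in the wrist view. I correct that while lowering.

Emit:
apply_moves --moves '[[0.5, [-0.015, 0.018, -0.07], 0], [0.5, [0, 0, -0.08], 0], [0.5, [0, 0, -0.06], 0], [0.5, [0, 0, -0.03], 0], [0.5, [0, 0, -0.01], 0], [0.5, [0, 0, 0], 0], [0.5, [0, 0, 0], 0], [0.5, [0, 0, 0], 0]]'

```text
time_s: 19.7
tcp_pos: [0.6364, -0.2939, 0.01]
tool_rot: [-3.1, 0.507, 0.002]
force: [-2.8, 2.0, 5.3]
finger_gap: 0.638
```

Contact at z 10.0 mm (5.3 N), as expected. I release.

Emit:
apply_moves --moves '[[0.65, [0, 0, 0.008], 0], [0.68, [0, 0, 0], 0], [0.72, [0, 0, 0], 0], [0.78, [0, 0, 0], 0], [0.82, [0, 0, 0], 0], [0.82, [0, 0, 0.1], 0], [0.82, [0, 0, 0.25], 0], [0.85, [0, 0, 0.3], 0]]'

```text
time_s: 20.37
tcp_pos: [0.6352, -0.2932, 0.0732]
tool_rot: [-3.098, 0.506, 0.009]
force: [0.7, -0.3, -0.7]
finger_gap: 0.84
```

Emit:
apply_moves --moves '[[1, [0, 0, 0.35], 0], [1, [0, 0.1, 0.3], 0.6], [1, [0, 0.25, 0.2], 0.6], [1, [0, 0.3, 0], 0.6], [1, [0, 0.3, 0], 0.6], [1, [0, 0.3, 0], 0.6], [1, [0, 0.3, 0], 0.6], [1, [0, 0.3, 0], 0.6]]'

```text
time_s: 21.03
tcp_pos: [0.6369, -0.1078, 0.1613]
tool_rot: [3.141, 0.022, 0.002]
force: [0.2, 0.7, 0.0]
finger_gap: 0.999
```

Emit:
apply_moves --moves '[[1, [0, 0.3, 0], 0.6], [1, [-0.05, 0.3, 0], 0.6], [1, [-0.1, 0.2, 0], 0.6], [1, [0, 0.1, 0], 0.6], [1, [0, 0, 0], 0], [1, [0, 0, 0], 0], [1, [0, 0, 0], 0]]'

```text
time_s: 21.62
tcp_pos: [0.6222, -0.0199, 0.1607]
tool_rot: [3.125, 0.317, 0.001]
force: [-0.4, 0.3, -0.2]
finger_gap: 1.001
```

```bash
python3 w.py w13 wrist; python3 w.py t13 top
python3 - <<'E'
from rect import *
top("w13",.034,near=(.62,-.02));top("t13",.0325,near=(.638,-.295),r=.06)
top("w13",.0325,near=(.638,-.295),r=.06)
im=cv2.imread("pics/t13.png");cv2.imwrite("pics/t13c.png",cv2.resize(im[130:260,340:440],None,fx=4,fy=4,interpolation=2))
E
```

```text
[ 0.6222 -0.0199  0.1607] jaw 11.6 gap mm 94.11234227799012 q6 -0.32519743945031965 t 21.6167 [-0.43222352  0.32256843 -0.20403269]
[ 0.6221 -0.0202  0.1605] jaw 11.57 gap mm 94.01752887094455 q6 -0.3253692164014357 t 21.6667 [-0.08123823  0.1076058  -0.38449261]
w13 n 6255 ctr 0.6215 -0.0161 size 0.0561 0.1238 ang 14.3 z 0.0340 bbox [256 133  59 119]
t13 n 648 ctr 0.6361 -0.2943 size 0.0609 0.0619 ang 72.0 z 0.0329 bbox [389 146  32  31]
w13 n 140 ctr 0.6219 -0.2612 size 0.0260 0.0127 ang 19.2 z 0.0318 bbox [238 377  21  10]
```

View pics/t13c.png

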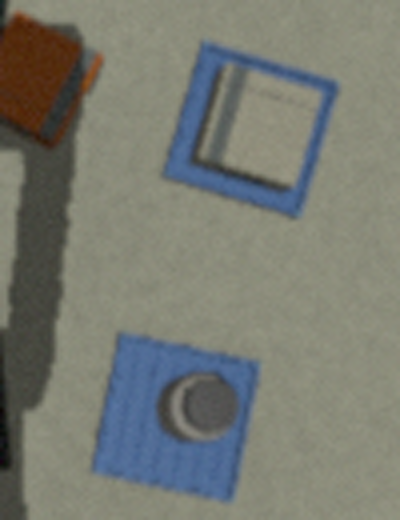

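View pics/w13.png

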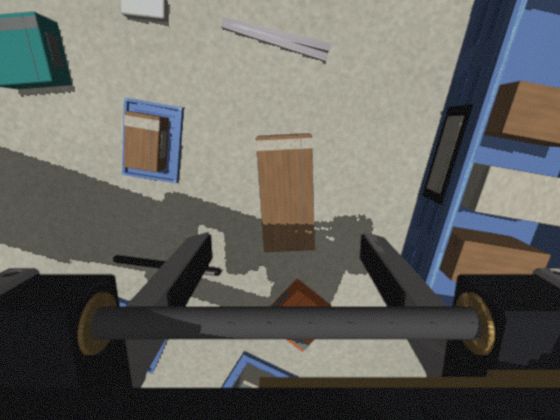

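The square carton lies in its tray with blue visible all round: (0.6361, −0.2943), 72.0°, top at 32.9 mm. The bottle still stands in its own tray. The long carton measures 56.1×123.8 mm at (0.6215, −0.0161), turned 14.3°. I go down for it.

Emit:
apply_moves --moves '[[1, [-0.006, 0.04, -0.15], 0.3], [1, [0, 0, -0.25], 0.29], [1, [0, 0, -0.3], 0], [1, [0, 0, -0.3], 0], [0.9, [0, 0, -0.25], 0], [0.85, [0, 0, -0.15], 0], [0.8, [0, 0, 0], 0], [0.8, [0, 0, 0], 0]]'

```text
time_s: 22.38
tcp_pos: [0.6207, -0.016, 0.0192]
tool_rot: [-3.117, -0.391, 0.004]
force: [0.7, -0.4, 1.2]
finger_gap: 0.802
```

Emit:
apply_moves --moves '[[0.76, [0, 0, 0], 0], [0.72, [0, 0, 0], 0]]' --newtons 25

```text
time_s: 22.55
tcp_pos: [0.6229, -0.0157, 0.0225]
tool_rot: [3.116, 0.392, 0.006]
force: [1.0, -0.6, 0.5]
finger_gap: 0.734
```

Emit:
apply_moves --moves '[[0.72, [0, 0, -0.06], 0], [0.7, [0, 0, -0.05], 0], [0.68, [0, 0, 0], 0], [0.67, [0, 0, 0], 0], [0.66, [0, 0, 0], 0], [0.66, [0, 0, 0], 0]]'

```text
time_s: 23.05
tcp_pos: [0.6214, -0.0151, 0.0094]
tool_rot: [3.117, 0.394, 0.001]
force: [-0.2, 0.5, -0.6]
finger_gap: 0.659
```

Emit:
apply_moves --moves '[[0.64, [0, 0, 0], 0], [0.62, [0, 0, 0], 0], [0.6, [0, 0, 0], 0], [0.58, [0, 0, 0], 0], [0.45, [0, 0, 0], 0], [0.45, [0, 0, 0], 0], [0.45, [0, 0, 0], 0]]'

```text
time_s: 23.63
tcp_pos: [0.6215, -0.0151, 0.0093]
tool_rot: [3.117, 0.394, 0.001]
force: [0.9, 0.0, 0.8]
finger_gap: 0.593
```

Emit:
apply_moves --moves '[[0.45, [0, 0, 0.03], 0], [0.45, [0, 0, 0.1], 0], [0.45, [0, 0, 0.2], 0], [0.45, [0, 0, 0.2], 0], [0.45, [0, 0, 0.2], 0], [0.45, [0, 0, 0.1], 0], [0.45, [0, 0, 0], 0], [0.45, [0, 0, 0], 0]]'

```text
time_s: 24.3
tcp_pos: [0.6215, -0.0152, 0.0927]
tool_rot: [3.117, 0.394, 0.002]
force: [-0.2, 0.6, -2.0]
finger_gap: 0.594
```

```bash
python3 w.py s14 scene;python3 w.py w14 wrist
python3 - <<'E'
from rect import *
top("w14",.117,.01,near=(.62,-.02))
im=cv2.imread("pics/s14.png");cv2.imwrite("pics/s14c.png",cv2.resize(im[170:310,230:370],None,fx=4,fy=4,interpolation=2))
E
```

```text
[ 0.6215 -0.0152  0.0927] jaw 14.39 gap mm 55.81527627781015 q6 -0.3667531730363817 t 24.3 [-0.17212038  0.58413098 -1.96234596]
[ 0.6207 -0.0151  0.0913] jaw 14.39 gap mm 55.832268828163336 q6 -0.36673193979001156 t 24.35 [ 0.20489058  0.47908819 -0.51807152]
w14 n 16730 ctr 0.6163 0.0010 size 0.0799 0.0886 ang 14.2 z 0.1161 bbox [209 151 155 155]
w14 n 1645 ctr 0.6343 -0.0693 size 0.0556 0.0139 ang 13.7 z 0.1160 bbox [240 339  92  18]
```

View pics/s14c.png

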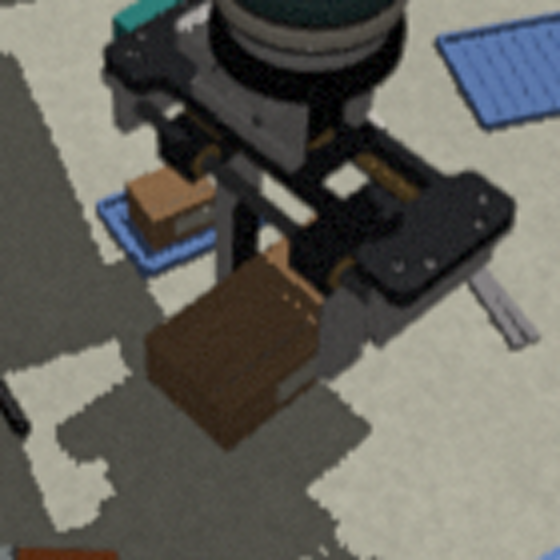

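The long carton is held level. I carry it to the long tray at (0.468, 0.284), turning it to −11.6°.

Emit:
apply_moves --moves '[[0.45, [-0.05, 0.1, 0.1], -0.47], [0.45, [-0.1, 0.2, 0.1], -0.47], [0.45, [-0.15, 0.29, 0], -0.47], [0.45, [-0.15, 0.29, 0], -0.47], [0.45, [-0.15, 0.29, 0], -0.47], [0.45, [-0.15, 0.29, 0], -0.47], [0.45, [-0.15, 0.29, 0], -0.47], [0.45, [-0.15, 0.29, 0], -0.47]]'

```text
time_s: 25.07
tcp_pos: [0.5143, 0.1898, 0.1102]
tool_rot: [3.14, -0.081, -0.005]
force: [0.1, 0.6, -1.3]
finger_gap: 0.595
```

Emit:
apply_moves --moves '[[0.45, [-0.15, 0.29, 0], -0.47], [0.45, [-0.15, 0.29, 0], -0.47], [0.45, [-0.12, 0.25, 0], -0.47], [0.45, [-0.06, 0.12, 0], -0.5], [0.45, [0, 0, 0], 0], [0.45, [0, 0, 0], 0], [0.45, [0, 0, 0], 0], [0.45, [0, 0, 0], 0]]'

```text
time_s: 25.73
tcp_pos: [0.4687, 0.2826, 0.1116]
tool_rot: [3.124, -0.319, -0.001]
force: [0.0, 0.6, -1.3]
finger_gap: 0.596
```

```bash
python3 w.py s15 scene;python3 w.py w15 wrist
python3 - <<'E'
from rect import *
f=np.load("w15.npz");c=dict(camera_matrix=f["K"],origin=f["o"],attitude=f["a"]);blue(c,f["im"][:],.008,800)
E
```

```text
[0.4687 0.2826 0.1116] jaw -11.66 gap mm 56.051663490142154 q6 0.6429479030490997 t 25.7333 [ 0.0368135   0.6014044  -1.32342341]
[0.4688 0.2826 0.1118] jaw -11.68 gap mm 55.9311114894303 q6 0.6431327811517062 t 25.7833 [-0.27224189  0.40634204 -1.16766177]
[ 240  124   88   24 1731] ctr 0.4797 0.3469 size 0.0205 0.0800 ang 78.3 mom 0.4832 0.3448
[ 425  177   60   57 1345] ctr 0.6253 0.2510 size 0.0556 0.0511 ang 48.3 mom 0.6221 0.2551
```

View pics/w15.png

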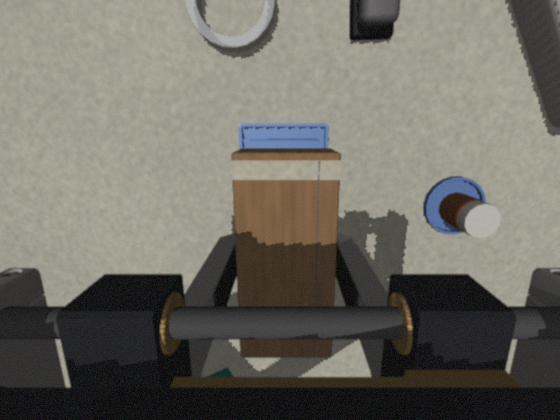

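The tray strip at (284,136) is aligned with the carton. The jar is upright at (465,212). I lower the carton.

Emit:
apply_moves --moves '[[0.45, [-0.01, 0.022, -0.1], 0], [0.45, [0, 0, -0.2], 0], [0.45, [0, 0, -0.2], 0], [0.45, [0, 0, -0.2], 0], [0.45, [0, 0, -0.1], 0], [0.45, [0, 0, 0], 0], [0.45, [0, 0, 0], 0], [0.45, [0, 0, 0], 0]]'

```text
time_s: 26.5
tcp_pos: [0.4683, 0.2864, 0.0334]
tool_rot: [-3.124, 0.318, -0.003]
force: [0.6, -0.2, -1.3]
finger_gap: 0.595
```

```bash
python3 w.py s16 scene;python3 w.py w16 wrist;  python3 -c "
import cv2,numpy as np;a=cv2.imread('pics/s16.png');b=cv2.imread('pics/w16.png');cv2.imwrite('pics/s16c.png',np.hstack([cv2.resize(a[130:230,320:430],(440,400)),cv2.resize(b[90:260,210:363],(360,400))]))"
```

```text
[0.4683 0.2864 0.0334] jaw -11.61 gap mm 55.93884990191743 q6 0.6483261641833666 t 26.5 [ 0.59833253 -0.16363022 -1.32532173]
[0.4685 0.2866 0.0338] jaw -11.6 gap mm 55.91291788552557 q6 0.6482985995459061 t 26.55 [ 0.17627741  0.73531624 -1.26468274]
```

View pics/s16c.png

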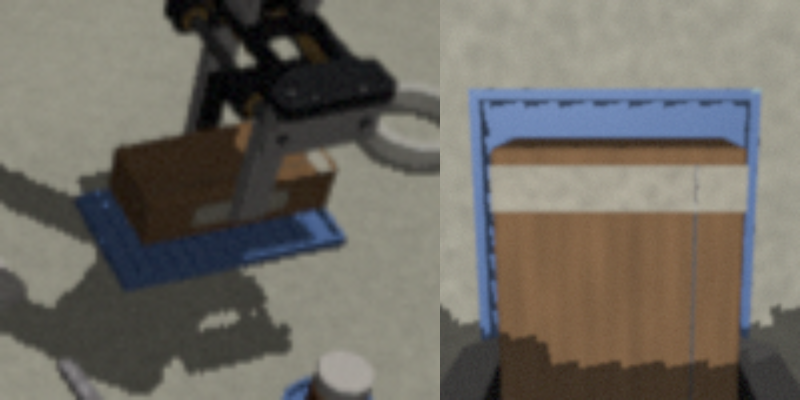

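The carton is square with the tray and about 1 mm right of centre. I lower it with a small correction.

Emit:
apply_moves --moves '[[0.45, [-0.01, -0.01, -0.06], 0], [0.45, [0, 0, -0.07], 0], [0.45, [0, 0, -0.05], 0], [0.45, [0, 0, -0.025], 0], [0.45, [0, 0, 0], 0], [0.45, [0, 0, 0], 0], [0.45, [0, 0, 0], 0]]'

```text
time_s: 27.18
tcp_pos: [0.466, 0.285, 0.0118]
tool_rot: [3.125, -0.317, -0.001]
force: [-0.8, -1.4, 1.1]
finger_gap: 0.591
```

Emit:
apply_moves --moves '[[0.45, [0, 0, -0.008], 0], [0.45, [0, 0, 0], 0], [0.45, [0, 0, 0], 0]]'

```text
time_s: 27.43
tcp_pos: [0.466, 0.285, 0.0118]
tool_rot: [3.125, -0.317, -0.001]
force: [-3.3, -1.6, 6.5]
finger_gap: 0.593
```

The carton is resting on the floor: contact at z 11.8 mm, as expected. I release, rise and clear the view.

Emit:
apply_moves --moves '[[0.6, [0, 0, 0.007], 0], [0.63, [0, 0, 0], 0], [0.67, [0, 0, 0], 0], [0.74, [0, 0, 0], 0], [0.78, [0, 0, 0], 0], [0.78, [0, 0, 0.1], 0], [0.78, [0, 0, 0.25], 0], [0.85, [0, 0, 0.3], 0]]'

```text
time_s: 28.1
tcp_pos: [0.4646, 0.2842, 0.0754]
tool_rot: [3.123, -0.317, -0.007]
force: [-0.2, -0.2, 0.5]
finger_gap: 0.822
```

Emit:
apply_moves --moves '[[1, [0, 0, 0.35], 0], [1, [0, 0, 0.35], 0], [1, [0, 0, 0.3], 0], [1, [-0.2, 0.2, 0.1], 0], [1, [-0.25, 0.25, 0], 0], [1, [-0.25, 0.25, 0], 0], [1, [-0.25, 0.25, 0], 0], [1, [-0.25, 0.25, 0], 0]]'

```text
time_s: 28.77
tcp_pos: [0.3452, 0.406, 0.1878]
tool_rot: [-3.124, 0.318, -0.002]
force: [0.3, 0.0, -0.5]
finger_gap: 1.002
```

Emit:
apply_moves --moves '[[1, [-0.2, 0.2, 0], 0], [1, [-0.1, 0.1, 0], 0], [1, [0, 0, 0], 0], [1, [0, 0, 0], 0], [1, [0, 0, 0], 0]]'

```text
time_s: 29.18
tcp_pos: [0.317, 0.4345, 0.187]
tool_rot: [3.125, -0.318, 0.001]
force: [0.7, 0.9, -0.1]
finger_gap: 0.999
```

```bash
python3 w.py t17 top;python3 w.py s17 scene
python3 - <<'E'
from rect import *
f=np.load("t17.npz");c=dict(camera_matrix=f["K"],origin=f["o"],attitude=f["a"]);blue(c,f["im"][:],.006,250)
top("t17",.0365,near=(.468,.284));top("t17",.0305,near=(.469,.007));top("t17",.0325,near=(.638,-.295),r=.06);top("t17",.0475,near=(.63,.247));top("t17",.0685,near=(.466,-.243));top("top0",.0685,near=(.466,-.243))
cv2.imwrite("pics/t17c.png",cv2.resize(f["im"][120:300,120:440],None,fx=2.5,fy=2.5,interpolation=2))
E
```

```text
[0.317  0.4345 0.187 ] jaw -11.64 gap mm 93.92644066710498 q6 1.0386623821529348 t 29.1833 [ 0.69635364  0.91995005 -0.07551507]
[0.3172 0.4343 0.1869] jaw -11.68 gap mm 94.35970168240729 q6 1.038759307314276 t 29.2333 [ 0.26667021 -0.31362495  0.58178007]
[ 175   35  157   79 7455] ctr 0.8633 0.0620 size 0.1807 0.3740 ang 1.8 mom 0.8651 0.0612
[382 141  42  42 412] ctr 0.6384 -0.2949 size 0.0839 0.0842 ang 71.7 mom 0.6386 -0.2948
[364 214  40  41 899] ctr 0.4660 -0.2428 size 0.0833 0.0826 ang 76.4 mom 0.4659 -0.2429
[136 217  61  37 253] ctr 0.4941 0.2705 size 0.1552 0.0564 ang 57.9 mom 0.4926 0.2679
[263 223  34  25 352] ctr 0.4696 0.0065 size 0.0559 0.0791 ang 2.5 mom 0.4694 0.006
t17 n 1270 ctr 0.4663 0.2831 size 0.1240 0.0560 ang 78.2 z 0.0371 bbox [132 222  58  33]
t17 n 338 ctr 0.4680 0.0072 size 0.0563 0.0329 ang 88.8 z 0.0309 bbox [267 228  25  15]
t17 n 651 ctr 0.6363 -0.2942 size 0.0612 0.0614 ang 72.0 z 0.0329 bbox [389 146  32  31]
t17 n 139 ctr 0.6308 0.2444 size 0.0305 0.0279 ang 43.4 z 0.0478 bbox [169 161  14  13]
t17 n 144 ctr 0.4705 -0.2506 size 0.0297 0.0274 ang 88.6 z 0.0687 bbox [386 225  14  13]
top0 n 145 ctr 0.4704 -0.2504 size 0.0298 0.0274 ang 89.1 z 0.0687 bbox [386 225  14  13]
```

View pics/t17c.png

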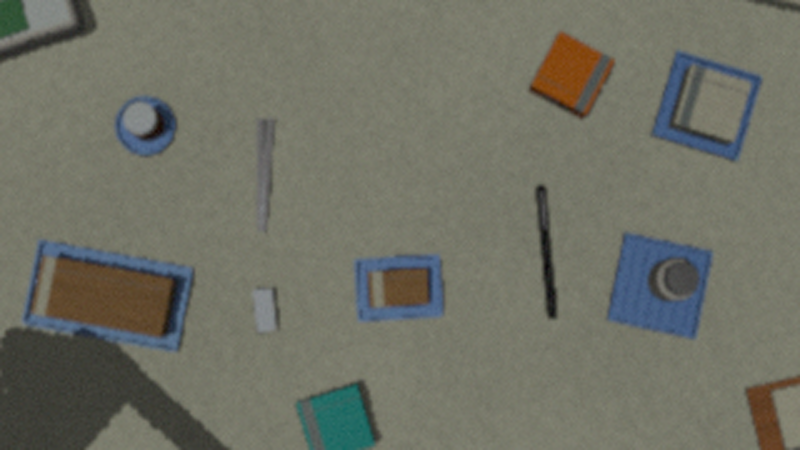

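View pics/s17.png

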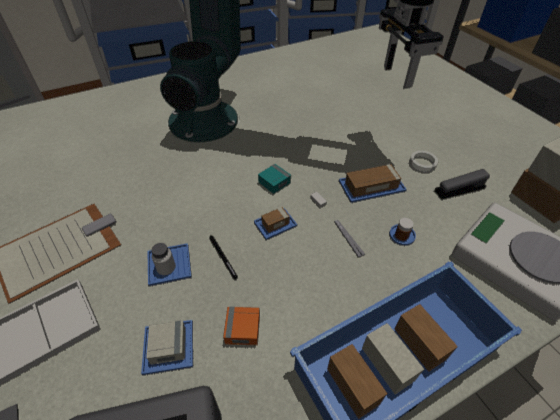

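All four packs are upright and flat inside their trays, and the bottle and look-alikes have not moved. I hand in the job.

```bash
python3 -c "
from plant import *
print(close_job())"
```

```text
the job is handed in; nothing more can be done
None
```

All four packs went into their trays in the order asked: jar, small carton, square carton, long carton. I handed the job in at about 29 s of the 125 s allowed, with the gripper empty and clear of everything. Each pack was lowered until the wrist sensor registered floor contact, with no reading above 6.5 N, and then released.

Final camera checks:

| Pack | Offset from tray centre | Angle to tray | Top height, measured / expected (mm) |
|---|---|---|---|
| Jar | about 3 mm | round | 47.8 / 47.5 |
| Small carton | about 1–2 mm | within 0.1°* | 30.9 / 30.5 |
| Square carton | about 2 mm | within 0.5° | 32.9 / 32.5 |
| Long carton | about 2 mm | within 0.5° | 37.1 / 36.5 |

*From the close wrist view. The final overhead view read 88.8°, which is about 3.5° off the tray. I put this down to its coarser pixels, since its own length and width came out right.

- **Bottle and look-alikes:** the white bottle's position changed by less than 0.3 mm. The orange and turquoise boxes look unmoved in the pictures.
- **Long tray:** in the last picture its outline was partly hidden, and automatic detection gave a wrong shape. I used its earlier measured pose instead.

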